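Lift the spindle out through the cabinet's port

TASK

The blasting cabinet holds two finished workpieces, each on a pedestal under its own round port. Reach in through the port above the tall, slender one (the flanged spindle), lift it out and stand it upright on its flange on the dark surface plate, setting it down gently. Do not bang or lean on the cabinet, and leave the squat bush on its pedestal and the things around undisturbed.

Things in the scene. Friction and masses are not known exactly. Their poses are not given: they have to be found in the camera images.
- cabinet: Closed grey cabinet, fixed, 170 deep (x, to its back) x 350 wide (y, left) mm; origin: centre of its underside, on the bench. Lid 4 mm thick, overhangs 6 mm, slopes up to the back at 20 degrees: outer face 79 mm high in front, 110 mid, 141 at the back. A lamp bar spans the bench over its back, from x = 0.60 m on, underside 0.52 m up: lean the tool back as the lid does, or keep the wrist low.
- port_left (a point): Centre of the round port at the cabinet's +y (x = 0, y = +84 mm), in the lid's outer face, 110 mm above the bench; axes as the cabinet's. Clear diameter 140 mm; the bezel ring, 160 mm outside, stands 5 mm off the sloping lid, its highest point 142 mm above the bench. Straight below is a fixed pedestal 88 mm across, flat top 28 mm above the bench.
- port_right (a point): Centre of the round port at the cabinet's -y (x = 0, y = -84 mm), in the lid's outer face, 110 mm above the bench; axes as the cabinet's. Clear diameter 140 mm; the bezel ring, 160 mm outside, stands 5 mm off the sloping lid, its highest point 142 mm above the bench. Straight below is a fixed pedestal 88 mm across, flat top 28 mm above the bench.
- spindle_centre (a point): The spindle: turned aluminium, 70 mm tall, about 0.3 kg, loose, upright on either one of the pedestals, up to 6 mm off its centre. Flange 62 mm across, 12 mm thick at the foot; 36 mm diameter up to 26 mm; then a plain stem of 30 mm diameter to the top at 70 mm. The point is on its axis half-way up, 35 mm above its underside; z points up the stem.
- bush_centre (a point): The squat bush, which stays: turned aluminium, 36 mm tall, loose, same 62 x 12 mm flange with a 48 mm diameter body above, standing on the other pedestal. The point lies on its axis half-way up, 18 mm above its underside.
- plate: Cast-iron surface plate, dark, fixed on the bench: top face 130 (its x) by 160 (its y) mm, 45 mm above the bench, rounded edges. Origin: centre of its underside; z up. It stands on the bench to the left or to the right of the cabinet.
- tape: Bystander: roll of masking tape 90 mm across, 30 mm high, lying behind the work. Origin: centre of its underside.
- oiler: Bystander: red oil can 75 mm across, 176 mm high with its spout, behind the work. Origin: centre of its underside.
- pot: Bystander: white paste pot 105 mm across, 78 mm high, behind the work. Origin: centre of its underside.
Not all that is in view belongs to the job. What is shaped like the part that bears spindle_centre but purple is not meant.

How it is judged:
By the outcome, as a careful person would: the job done as asked, in the order asked, and still so for the second after the job is handed in, with the robot touching nothing.
It also fails if it takes over 42 s, if anything falls off the work surface, if the arm or the gripper's body presses on something with over 40 N, if the wrist force passes 120 N, or if a joint passes its speed limit or range.

ROBOT

A 6-joint arm with a two-finger parallel gripper is mounted at the origin on a cart in front of the work surface, level with it; the furniture and walls round the work are solid. World frame = base frame: x ahead of the robot, y to its left, z up, the work surface at z = 0. Lengths are in m, angles in rad, forces in N, time in s.
With the tool pointing down it reaches from about 0.3 to 0.875 m from the base axis. Payload 6.4 kg.
Tool frame: the origin (TCP) lies at the centre of the arm's flange, where the gripper is bolted on; the fingertips stand 173 mm ahead of it and the grasp point (between the pads) lies 155 mm ahead of it; z points along the fingers, y is the line along which they close (so a half turn about z gives the same grasp; the last joint's range is limited). The gripper opens to 85 mm and grips with 20 to 120 N. Pads are 22 mm wide; open, the fingers measure 114 mm over their backs; the gripper's body (76 mm by 85 mm) begins 54 mm behind the grasp point. The pads swing forward as they close: fully open they stand 13 mm farther back than shut.
Start: joints at [0.905, 0.181, 1.607, -0, 1.354, -0.206], TCP at [0.255, 0.515, 0.405] pointing down, gripper open.
Joint ranges: [-2.99, 2.99], [-0.89, 2.07], [0.3, 2.58], [-1.14, 4.28], [0, 2.63], [-3.12, 3.12]. Speed limits (rad/s): [2.57, 2.57, 3.01, 3.14, 3.14, 3.14].

INTERFACE

Orientations are given as [roll, pitch, yaw] about the fixed x, y, z axes, in that order (R = Rz(yaw) Ry(pitch) Rx(roll)).
In Python, from cell import robot gives the robot as it stands.
- The arm moves only by the tool send_rows, never from a script. Its argument "series" is a list of rows, each a list of 3 entries, a list of its own where there are three numbers: the shift along the world's x, y, z in cm, then the turn, a rotation vector about the world's x, y, z in degrees, then the finger opening in cm, from 0 to 8.54. In form: [[[x, y, z], [rx, ry, rz], gripper], ...]. A call has 1 to 20 rows; each row shifts and turns the commanded pose from where the row before left it; what a row does not reach is not made up. A row lasts 1/8 s, in which the tool goes at most 62.5 mm and 10.7 degrees, less where a joint would pass 70% of its speed; a pose out of reach is approached as far as the arm can. A call with a gripper value outside its range is refused whole. The fingers move at their own pace and stop on an object; the grip force is fixed at half the most. Time passes only in rows, so rows that do not move let the fingers close. It gives the time, the measured TCP pose, the force, the opening and the grip force at its end, in the units of the state.
- robot.get_obs(): the state, without advancing time (a new reading comes with each control period).
- robot.read_camera(name): name is "scene" or "side" or "wrist"; returns a dict with "img" (480x640x3 uint8, red, green, blue), "z_map" (480x640 float32, m along the optical axis (not along the pixel's ray), 0 where there is no reading), "fovy" (degrees; the focal length in pixels is half the picture's height over the tangent of half this angle, whatever the lens; pixels are square), "cx", "cy" (the principal point, pixels), "R" (3x3) and "t" (3): a world point X has camera coordinates R X + t. Camera axes: x right, y down, z forward; pixel columns grow to the right and rows downward; lengths in m; the calibration is good to about 2 mm. A picture is of the moment at which its call begins.
- robot.sign_off(): hands the job in; it is judged then, once.
Trained networks look in a picture, given as the dict that the camera call returned (one of the last four; its "shot" number tells which), for a name from the list of things; names that differ only in an ending like _2 or _b are one class to them, and where a whole thing is asked for, a point or a joint stands for the part that bears it (a point fixed in the world has none). Each returns a list of dicts, best first, with "score" (0 to 1); they miss things now and then, are a little off and sometimes report something else, mostly with a low value. They report only what shows in the picture. A call takes as long as a camera call. They do not tell look-alikes from the thing itself.
- robot.search_frame(picture, label): "at" ([x, y, z] in m, in the coordinates of the camera as it stood for that picture, good to about 4 mm: the middle of the surface that is visible of it).
- robot.cut_out(picture, label): "region" (480x640 bool, what is visible of it).
The state is a dict: "clock": time; "joint_positions": joint angles; "qvel": joint speeds; "joint_torque": joint torques, N m; "tcp_pos": TCP position; "eef_rot": TCP orientation; "contact_force": force on the tool from outside, world axes, zero at the start; "torque": the same for the moment, N m; "width": finger opening in m; "finger_force": force on a finger pad.
Only numpy, scipy, OpenCV 4.12 (cv2) and the standard library are available. Lean on these libraries where they do the work, as an engineer would, in place of code of your own. Each camera call takes 0.05 s, during which the arm holds its last target. There are 200 camera calls.

## Working session

There is one attempt and no reset: what is moved stays moved. The work goes in short steps, Python scripts to look and compute and a tool call to move; the robot and the scene stay as the last step left them, time stands still between calls to the robot, and variables do not carry over. Pictures are saved under pics/ and viewed, at most 10 in all, crops included, and the job is handed in when it is done.

Besides the shell and the picture viewer there is one more tool, called after "Request:" as name(argument=value, ...) on one line, values as JSON. send_rows: Moves the arm, as the interface text tells. Its arguments: {"type":"object","properties":{"series":{"type":"array"}},"required":["series"]}

```bash
mkdir -p pics; cat > h.py <<'E'
import numpy as np, cv2
from cell import robot
def world(p,X): return p["R"].T@(np.asarray(X)-p["t"])
def f(p): return 240/np.tan(np.radians(p["fovy"])/2)
def cloud(p):
    v,u=np.mgrid[:480,:640]; z=p["z_map"]; k=f(p)
    C=np.stack([(u-p["cx"])/k*z,(v-p["cy"])/k*z,z],-1)
    return (C-p["t"])@p["R"]
def save(p,n): cv2.imwrite(f"pics/{n}.png",p["img"][:,:,::-1])
def pix(p,X):
    c=p["R"]@np.asarray(X)+p["t"]; return (c[:2]/c[2]*f(p)+[p["cx"],p["cy"]]).round()
E
python3 - <<'E'
from h import *
np.set_printoptions(precision=3,suppress=True)
o=robot.get_obs(); print({k:o[k] for k in("clock","tcp_pos","eef_rot","width")})
for n in("scene","side"):
    p=robot.read_camera(n); save(p,n+"0"); print(n,"cam at",-p["R"].T@p["t"])
    for l in("cabinet","port_left","port_right","spindle_centre","bush_centre","plate","tape","oiler","pot"):
        try:
            for d in robot.search_frame(p,l)[:3]:
                w=world(p,d["at"]); print(l,round(d["score"],2),w,pix(p,w))
        except Exception as e: print(l,e)
E
```

```text
{'clock': 0.0, 'tcp_pos': array([0.255, 0.515, 0.404]), 'eef_rot': array([-3.14 , -0.   ,  2.682]), 'width': 0.08532177180377538}
scene cam at [-0.029  0.682  1.085]
cabinet 0.71 [0.615 0.145 0.123] [280. 268.]
port_left 0.93 [0.617 0.143 0.123] [281. 267.]
port_right 0.55 [0.616 0.145 0.115] [280. 270.]
spindle_centre 0.59 [0.553 0.101 0.098] [314. 279.]
spindle_centre 0.52 [ 0.469 -0.059  0.072] [387. 267.]
plate 0.82 [ 0.537 -0.217  0.042] [405. 227.]
tape 0.57 [ 0.743 -0.148  0.034] [328. 206.]
oiler 0.78 [0.736 0.056 0.064] [274. 238.]
pot 0.59 [0.744 0.231 0.08 ] [216. 272.]
side cam at [0.301 0.855 0.708]
cabinet 0.97 [0.563 0.218 0.079] [300. 337.]
port_left 0.81 [0.564 0.217 0.075] [299. 339.]
port_right 0.56 [0.565 0.217 0.08 ] [299. 337.]
spindle_centre 0.95 [0.544 0.107 0.078] [333. 303.]
spindle_centre 0.6 [ 0.459 -0.058  0.042] [397. 281.]
bush_centre 0.71 [0.554 0.276 0.062] [291. 369.]
bush_centre 0.26 [0.561 0.215 0.075] [302. 339.]
plate 0.79 [ 0.543 -0.208  0.045] [378. 236.]
tape 0.62 [ 0.748 -0.121  0.026] [283. 243.]
oiler 0.76 [0.733 0.062 0.057] [253. 275.]
oiler 0.18 [ 0.544 -0.209  0.046] [378. 236.]
oiler 0.15 [0.543 0.109 0.082] [333. 302.]
pot 0.66 [0.738 0.247 0.076] [202. 323.]
```

View pics/scene0.png

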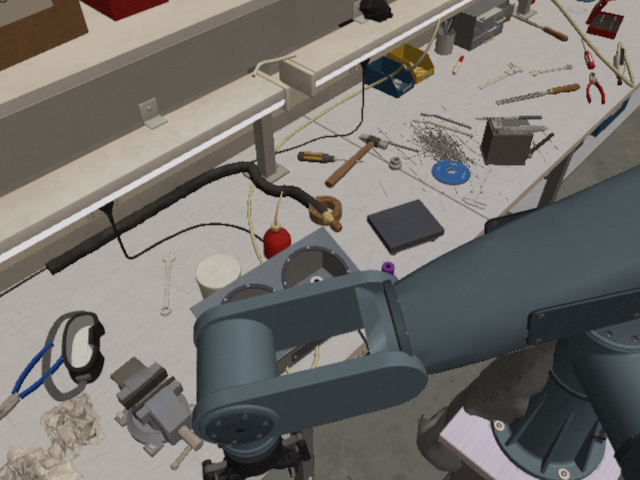

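View pics/side0.png

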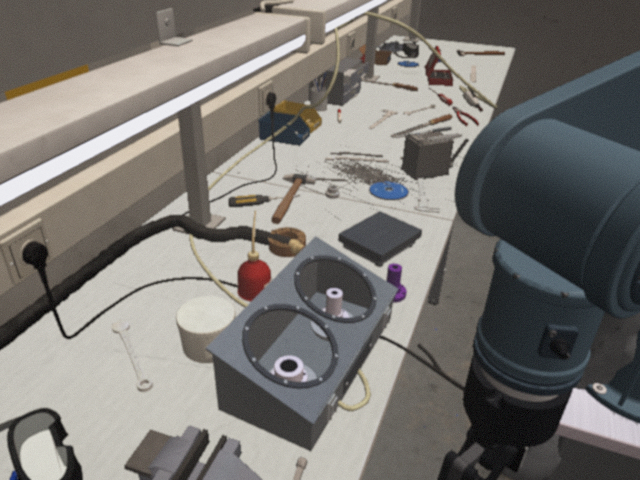

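The side view shows the cabinet with the squat bush in the near (left) port at (290,368). The slender silver spindle is in the far (right) port at (333,303). A purple look-alike stands in front at (397,281), the plate is at (378,236), and the pot, oiler and tape are behind. 

Candidates for the spindle:
- silver at (333,303), which I choose
- purple at (397,281)
- bush at (290,368)

Next I check it in a crop and measure.

```bash
cat > m.py <<'E'
from h import *
np.set_printoptions(precision=4,suppress=True)
p=robot.read_camera("side"); W=cloud(p); ok=p["z_map"]>0
cv2.imwrite("pics/crop1.png",cv2.resize(p["img"][230:450,200:440,::-1],None,fx=2.5,fy=2.5,interpolation=3))
m=robot.cut_out(p,"cabinet")[0]["region"]&ok; P=W[m]
# lid plane, RANSAC
rng=np.random.default_rng(0); best=0
for _ in range(600):
    a,b,c=P[rng.choice(len(P),3,False)]; n=np.cross(b-a,c-a); l=np.linalg.norm(n)
    if l<1e-6: continue
    n/=l; n*=np.sign(n[2])
    if not .9<n[2]<.97: continue
    i=abs((P-a)@n)<.003
    if i.sum()>best: best=i.sum(); I=i
Q=P[I]; c=Q.mean(0); n=np.linalg.svd(Q-c,full_matrices=False)[2][2]; n*=np.sign(n[2])
print("lid n",n,"tilt",np.degrees(np.arccos(n[2])),"yaw",np.degrees(np.arctan2(-n[1],-n[0])),best)
r=cv2.minAreaRect(Q[:,:2].astype(np.float32)); print("lid rect",r)
d=robot.cut_out(p,"spindle_centre")
for q in d[:2]:
    S=W[q["region"]&ok]; print("spindle",q["score"],len(S),np.percentile(S,[2,50,98],axis=0), np.median(p["img"][q["region"]],axis=0))
    zt=np.percentile(S[:,2],97); T=S[S[:,2]>zt-.003]; print(" top",zt,(T[:,:2].max(0)+T[:,:2].min(0))/2,np.ptp(T[:,:2],axis=0),len(T))
    U=S[(S[:,2]>zt-.035)&(S[:,2]<zt-.005)]
    from scipy.optimize import least_squares
    s=least_squares(lambda v:np.hypot(U[:,0]-v[0],U[:,1]-v[1])-.015,U[:,:2].mean(0)+[.005,-.01],loss="soft_l1",f_scale=.002); print(" stem axis",s.x,len(U),abs(s.fun).mean())
for l in("bush_centre","plate"):
    S=W[robot.cut_out(p,l)[0]["region"]&ok]; zt=np.median(S[:,2]); T=S[abs(S[:,2]-zt)<.004]
    print(l,"z",zt,np.percentile(S[:,2],97),cv2.minAreaRect(T[:,:2].astype(np.float32)))
E
python3 m.py
```

```text
lid n [-0.3394  0.0348  0.94  ] tilt 19.95033251363184 yaw -5.852487977913193 8249
lid rect ((0.5500545501708984, 0.1871262788772583), (0.3644726574420929, 0.18368567526340485), 84.75360107421875)
spindle 0.94 478 [[ 0.4406 -0.0865  0.0009]
 [ 0.4595 -0.0534  0.0433]
 [ 0.4826  0.0122  0.0765]] [ 90.  55. 102.]
 top 0.07203469667147037 [ 0.4637 -0.0291] [0.0389 0.0923] 81
 stem axis [ 0.4696 -0.0646] 168 0.0010277532197614275
spindle 0.74 459 [[0.5239 0.0803 0.0388]
 [0.5397 0.1104 0.0816]
 [0.5583 0.1176 0.0996]] [136. 124. 125.]
 top 0.09928949522854144 [0.5441 0.1022] [0.0285 0.0299] 114
 stem axis [0.5447 0.1013] 206 0.0008946083102704327
bush_centre z 0.06339957819663851 0.06601403748868742 ((0.5604183673858643, 0.27308017015457153), (0.048692796379327774, 0.046758148819208145), 83.65470886230469)
plate z 0.04398987056987644 0.04707526897959352 ((0.5451968312263489, -0.22965633869171143), (0.16322699189186096, 0.13259923458099365), 67.62457275390625)
```

View pics/crop1.png

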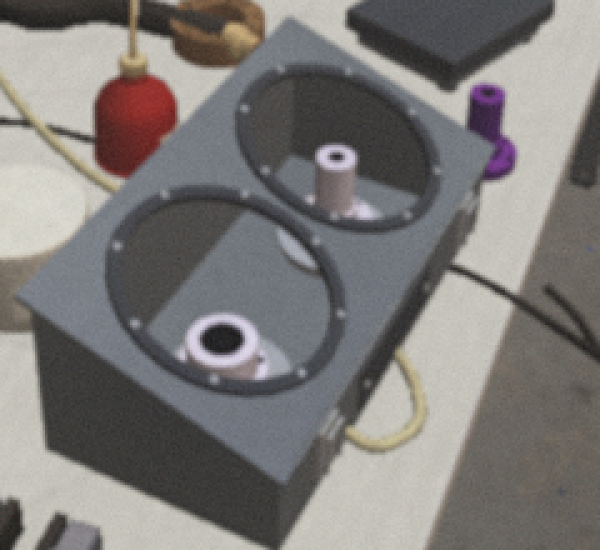

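The crop confirms it: the silver stem in the right port is at crop pixel (335,180), and the purple decoy is outside at (487,130). I move above the port, leaning the tool 20° as the lid does.

Request:
send_rows(series=[[[0.7,-1.4,0],[0,0,4.16],6.2],[[1.4,-2.9,0],[0,0,4.16],6.2],[[1.4,-2.9,0],[0,0,4.16],6.2],[[1.4,-2.9,0],[0,0,4.16],6.2],[[1.4,-2.9,0],[0,0,4.16],6.2],[[1.4,-2.9,0],[-0.38,-3.98,0],6.2],[[1.4,-2.9,0],[-0.38,-3.98,0],6.2],[[1.4,-2.9,0],[-0.38,-3.98,0],6.2],[[1.4,-2.9,0],[-0.38,-3.98,0],6.2],[[1.4,-2.9,0],[-0.38,-3.98,0],6.2],[[1.4,-2.9,-0.4],[0,0,0],6.2],[[1.4,-2.9,-0.8],[0,0,0],6.2],[[1.4,-2.9,-1.2],[0,0,0],6.2],[[1.4,-2.9,-2],[0,0,0],6.2],[[0.7,-1.4,-2],[0,0,0],6.2],[[0,0,0],[0,0,0],6.2],[[0,0,0],[0,0,0],6.2]])

```text
clock: 3.38
tcp_pos: [0.4512, 0.1106, 0.3413]
eef_rot: [3.141, 0.349, 3.045]
contact_force: [0.0, -0.6, 0.9]
width: 0.0618
finger_force: 0.0
```

```bash
cat > w.py <<'E'
from h import *
import sys
from scipy.optimize import least_squares
from scipy.spatial.transform import Rotation as Ro
np.set_printoptions(precision=4,suppress=True)
o=robot.get_obs(); R=Ro.from_euler("xyz",o["eef_rot"]).as_matrix()
print("t",o["clock"],"tcp",o["tcp_pos"],"zt",R[:,2],"yt",R[:,1],"grasp",o["tcp_pos"]+.155*R[:,2],"w",o["width"],"F",o["contact_force"],"q",o["joint_positions"])
for n in ("wrist","side"):
    p=robot.read_camera(n); save(p,n+sys.argv[1]); W=cloud(p); ok=p["z_map"]>0
    for q in robot.cut_out(p,"spindle_centre")[:2]:
        S=W[q["region"]&ok]; 
        if len(S)<30: continue
        zt=np.percentile(S[:,2],97); T=S[abs(S[:,2]-zt)<.004]; e=cv2.minEnclosingCircle(T[:,:2].astype(np.float32))
        U=S[(S[:,2]>zt-.035)&(S[:,2]<zt-.005)]
        s=least_squares(lambda v:np.hypot(U[:,0]-v[0],U[:,1]-v[1])-.015,T[:,:2].mean(0),loss="soft_l1",f_scale=.002) if len(U)>20 else None
        print(n,round(q["score"],2),"top z",zt,"circle",e,"axis",s and s.x,np.median(p["img"][q["region"]],axis=0))
E
python3 w.py 1
```

```text
t 3.375 tcp [0.4512 0.1106 0.3413] zt [ 0.3409 -0.0323 -0.9395] yt [0.0965 0.9953 0.0008] grasp [0.5041 0.1056 0.1957] w 0.061832317747202326 F [ 0.0221 -0.5772  0.9416] q [-0.0062 -0.1018  2.055  -0.0406  0.8406 -1.4585]
wrist 0.88 top z 0.09880240695060266 circle ((0.5433381795883179, 0.10147711634635925), 0.01560172624886036) axis [0.544  0.1009] [237. 233. 237.]
wrist 0.82 top z 0.07063915823311465 circle ((0.46899935603141785, -0.06409239023923874), 0.015713360160589218) axis [ 0.469 -0.065] [129.  52. 150.]
side 0.9 top z 0.09909562868991834 circle ((0.5434507131576538, 0.1029679924249649), 0.015298682264983654) axis [0.5446 0.1012] [137. 127. 128.]
side 0.86 top z 0.07094098775632486 circle ((0.4678584337234497, -0.06272123754024506), 0.01647307723760605) axis [ 0.4694 -0.0643] [ 90.   54.5 100.5]
```

Request:
send_rows(series=[[[0.35,-0.03,-1],[0,0,0],6.2],[[0.7,-0.08,-2],[0,0,0],6.2],[[0.7,-0.08,-2],[0,0,0],6.2],[[0.7,-0.08,-2],[0,0,0],6.2],[[0.7,-0.08,-2],[0,0,0],6.2],[[0.49,-0.05,-1.47],[0,0,0],6.2],[[0.35,-0.04,-1],[0,0,0],6.2],[[0,0,0],[0,0,0],6.2],[[0,0,0],[0,0,0],6.2]])

```text
clock: 4.7
tcp_pos: [0.4912, 0.106, 0.2264]
eef_rot: [3.141, 0.35, 3.045]
contact_force: [0.2, 0.3, -0.1]
width: 0.0621
finger_force: 0.0
```

```bash
python3 w.py 2
```

```text
t 4.7 tcp [0.4912 0.106  0.2264] zt [ 0.3409 -0.0325 -0.9395] yt [0.0964 0.9953 0.0006] grasp [0.544  0.101  0.0807] w 0.06210202125333389 F [ 0.1612  0.2854 -0.0599] q [-0.0161  0.1909  2.0331 -0.05    0.5696 -1.4529]
side 0.91 top z 0.07149191555583213 circle ((0.4689967632293701, -0.06168471276760101), 0.015090320259332657) axis [ 0.4698 -0.0643] [88.5 54.  99.5]
side 0.47 top z 0.0908859363755589 circle ((0.5306559205055237, 0.10537248849868774), 0.0034366422332823277) axis [0.5446 0.1016] [143. 130. 132.]
```

View pics/wrist2.png

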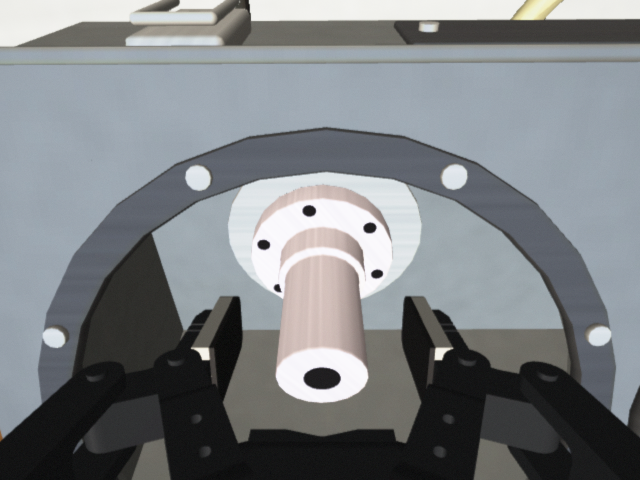

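The wrist view shows the stem top at (322,378), centred between the pads at (220,340) and (430,340), with clear gaps to the bezel. I close the fingers.

Request:
send_rows(series=[[[0,0,0],[0,0,0],4],[[0,0,0],[0,0,0],3.4],[[0,0,0],[0,0,0],2.6],[[0,0,0],[0,0,0],2.2],[[0,0,0],[0,0,0],2],[[0,0,0],[0,0,0],2],[[0,0,0],[0,0,0],2]])

```text
clock: 5.78
tcp_pos: [0.4912, 0.106, 0.2263]
eef_rot: [3.141, 0.349, 3.045]
contact_force: [-2.9, 1.0, 5.8]
width: 0.0281
finger_force: 59.2
```

Request:
send_rows(series=[[[0,0,0.3],[0,0,0],2],[[0,0,0.6],[0,0,0],2],[[0,0,1],[0,0,0],2],[[0,0,1.3],[0,0,0],2],[[0,0,1.3],[0,0,0],2],[[0,0,1.3],[0,0,0],2],[[0,0,1.3],[0,0,0],2],[[0,0,1.3],[0,0,0],2],[[0,0,1.3],[0,0,0],2],[[0,0,1.3],[0,0,0],2],[[0,0,1.3],[0,0,0],2],[[0,0,1],[0,0,0],2],[[0,0,0.5],[0,0,0],2],[[0,0,0],[0,0,0],2],[[0,0,0],[0,0,0],2]])

```text
clock: 7.65
tcp_pos: [0.4908, 0.1059, 0.3634]
eef_rot: [3.141, 0.348, 3.045]
contact_force: [0.9, 0.1, -1.9]
width: 0.028
finger_force: 59.1
```

```bash
python3 w.py 3; cat > tilt.py <<'E'
from h import *
import sys
np.set_printoptions(precision=4,suppress=True)
for n in sys.argv[1:]:
    p=robot.read_camera(n); W=cloud(p); I=p["img"].astype(int)
    o=robot.get_obs(); from scipy.spatial.transform import Rotation as Ro
    g=o["tcp_pos"]+.155*Ro.from_euler("xyz",o["eef_rot"]).as_matrix()[:,2]
    for q in robot.cut_out(p,"spindle_centre")[:2]:
        S=W[q["region"]&(p["z_map"]>0)]; S=S[np.linalg.norm(S-g,axis=1)<.09]
        if len(S)<50: continue
        print(n,round(q["score"],2),len(S),"z",np.percentile(S[:,2],[1,99]),"grasp",g)
        for a,b in((-.055,-.04),(-.038,-.028),(-.022,-.012),(-.012,0),(0,.012),(.012,.022)):
            T=S[(S[:,2]-g[2]>a)&(S[:,2]-g[2]<b)]
            if len(T)>8: print("  ",a,T.mean(0),np.ptp(T,axis=0),len(T))
E
python3 tilt.py side
```

```text
t 7.65 tcp [0.4908 0.1059 0.3634] zt [ 0.3393 -0.0325 -0.9401] yt [0.0965 0.9953 0.0004] grasp [0.5434 0.1008 0.2177] w 0.027962880322761893 F [ 0.9202  0.0811 -1.9228] q [-0.0163 -0.0401  1.9484 -0.0348  0.8868 -1.4731]
wrist 0.95 top z 0.07080330870766476 circle ((0.4692314565181732, -0.06414583325386047), 0.015663590282201767) axis [ 0.4689 -0.065 ] [121.   49.  141.5]
wrist 0.65 top z 0.23558186437228337 circle ((0.5428889393806458, 0.1010216623544693), 0.015769213438034058) axis [0.5436 0.1007] [209. 191. 186.]
side 0.58 top z 0.21319777601464557 circle ((0.5330127477645874, 0.10649800300598145), 0.007463961839675903) axis [0.5438 0.1037] [154. 142. 146.]
side 0.58 top z 0.07676645531779502 circle ((0.45928138494491577, -0.005817633122205734), 0.054172955453395844) axis [ 0.4695 -0.0644] [ 95.  57. 106.]
side 0.63 731 z [0.1663 0.2188] grasp [0.5436 0.1009 0.2179]
   -0.055 [0.5391 0.117  0.1743] [0.0604 0.0612 0.0136] 387
   -0.038 [0.5401 0.114  0.1853] [0.0357 0.0237 0.0099] 104
   -0.022 [0.5349 0.1113 0.201 ] [0.0216 0.023  0.0093] 49
   -0.012 [0.5322 0.1085 0.2115] [0.0078 0.0154 0.0106] 36
   0 [0.5311 0.1076 0.22  ] [0.0037 0.0102 0.0047] 10
```

View pics/side3.png

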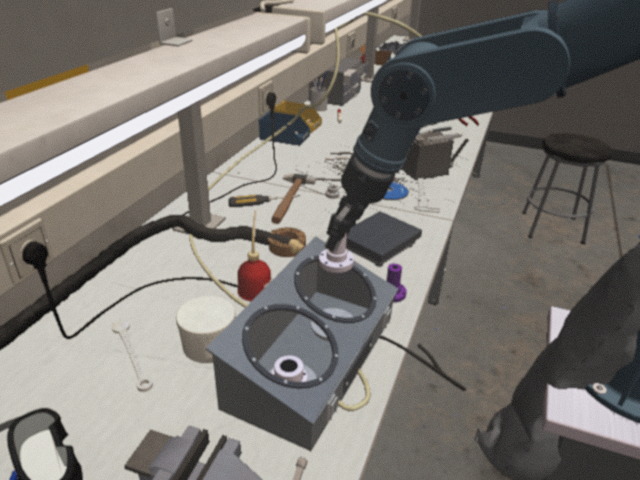

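The side view shows the spindle hanging upright in the gripper at (338,255), above the right port. The bush at (290,368) is untouched and the plate is at (378,236). I carry it across.

Request:
send_rows(series=[[[0,-0.5,0],[0,0,0],2],[[0,-1,0],[0,0,0],2],[[0,-1.7,0],[0,0,0],2],[[0,-2.4,0],[0,0,0],2],[[0,-2.8,0],[0,0,0],2],[[0,-2.8,0],[0,0,0],2],[[0,-2.8,0],[0,0,0],2],[[0,-2.8,0],[0,0,0],2],[[0,-2.8,0],[0,0,0],2],[[0,-2.8,0],[0,0,0],2],[[0,-2.8,0],[0,0,0],2],[[0,-2.6,0],[0,0,0],2],[[0,-2.2,0],[0,0,0],2],[[0,-1.6,0],[0,0,0],2],[[0.1,-1,0],[0,0,0],2],[[0,-0.5,0],[0,0,0],2],[[0,0,0],[0,0,0],2],[[0,0,0],[0,0,0],2]])

```text
clock: 10.2
tcp_pos: [0.4921, -0.2245, 0.3639]
eef_rot: [3.141, 0.349, 3.045]
contact_force: [-0.9, -0.2, -2.3]
width: 0.0281
finger_force: 59.3
```

```bash
python3 w.py 4; cat > pl.py <<'E'
from h import *
np.set_printoptions(precision=4,suppress=True)
for n in("wrist","side","scene"):
    p=robot.read_camera(n); W=cloud(p)
    for q in robot.cut_out(p,"plate")[:1]:
        S=W[q["region"]&(p["z_map"]>0)]; T=S[abs(S[:,2]-.045)<.008]; 
        print(n,round(q["score"],2),len(T),"z",np.median(T[:,2]),cv2.minAreaRect(T[:,:2].astype(np.float32)))
p=robot.read_camera("wrist"); W=cloud(p); o=robot.get_obs()
from scipy.spatial.transform import Rotation as Ro
g=o["tcp_pos"]+.155*Ro.from_euler("xyz",o["eef_rot"]).as_matrix()[:,2]
S=W[(np.hypot(W[...,0]-g[0],W[...,1]-g[1])<.034)&(W[...,2]>.12)&(W[...,2]<.26)&(p["z_map"]>0)]
F=S[(S[:,2]>.16)&(S[:,2]<.19)]
h,e=np.histogram(F[:,2],20); print(np.c_[e[:-1],h].T)
E
python3 pl.py; python3 tilt.py side
```

```text
t 10.2 tcp [ 0.4921 -0.2245  0.3639] zt [ 0.3402 -0.032  -0.9398] yt [0.0958 0.9954 0.0008] grasp [ 0.5448 -0.2295  0.2182] w 0.028121561322610022 F [-0.8654 -0.2296 -2.3359] q [-0.7018  0.0512  1.8556  0.2408  0.9586 -2.2879]
wrist 0.88 top z 0.07127295182105527 circle ((0.4756883382797241, -0.0673152282834053), 0.012578434310853481) axis [ 0.4689 -0.0648] [140.  49. 168.]
wrist 0.62 top z 0.23611614196977962 circle ((0.5440045595169067, -0.2295016497373581), 0.015531608834862709) axis [ 0.545  -0.2297] [195. 177. 172.]
side 0.9 top z 0.21467828581368725 circle ((0.5335842370986938, -0.22167257964611053), 0.006404365412890911) axis [ 0.5459 -0.2262] [138. 126. 130.]
side 0.56 top z 0.07102144282712902 circle ((0.46801891922950745, -0.06294546276330948), 0.017331484705209732) axis [ 0.4697 -0.0645] [81.5 51.  90.5]
wrist 0.81 38958 z 0.045155300562906286 ((0.5442376136779785, -0.23224809765815735), (0.16012977063655853, 0.1304500699043274), 67.6806869506836)
side 0.62 2102 z 0.04464747685500513 ((0.5449665188789368, -0.22977407276630402), (0.16882506012916565, 0.13374005258083344), 6
[... 182 characters left out ...]
67     0.1682    0.1694    0.1707    0.1719    0.1731
     0.1743    0.1755    0.1767    0.1779    0.1791    0.1803    0.1815
     0.1827    0.1839    0.1852    0.1864    0.1876    0.1888]
 [  56.      155.      182.      172.      217.      187.      194.
   203.      329.     3332.     2719.      182.      140.      150.
   139.      143.      153.      153.      155.      158.    ]]
side 0.7 452 z [0.1661 0.2207] grasp [ 0.5448 -0.2301  0.2184]
   -0.055 [ 0.543  -0.2127  0.1741] [0.0621 0.058  0.0139] 226
   -0.038 [ 0.5429 -0.2158  0.1856] [0.0445 0.0228 0.0098] 71
   -0.022 [ 0.5375 -0.2177  0.2017] [0.0199 0.0229 0.0086] 29
   -0.012 [ 0.5342 -0.2213  0.2123] [0.0086 0.0224 0.0117] 26
```

View pics/wrist4.png

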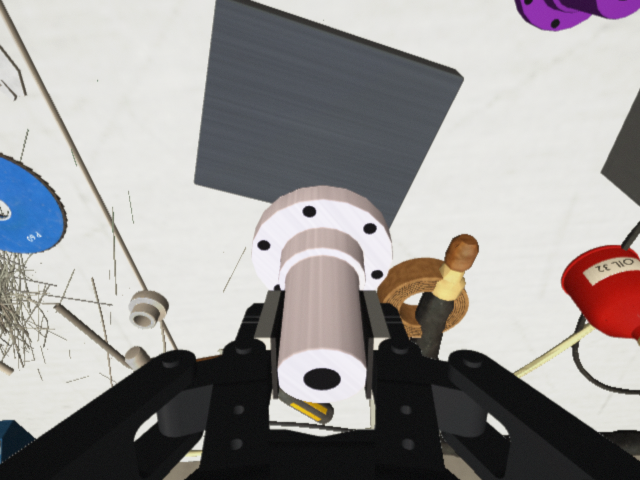

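The wrist view shows the spindle upright in the pads, with its flange at (320,240). The plate is around (330,100) and, by the calibrated positions, directly below the part. The underside is at about 0.166 and the plate top at 0.045, so I go down 11.5 cm and then creep.

Request:
send_rows(series=[[[0,0,-0.5],[0,0,0],2],[[0,0,-1],[0,0,0],2],[[0,0,-1.4],[0,0,0],2],[[0,0,-1.4],[0,0,0],2],[[0,0,-1.4],[0,0,0],2],[[0,0,-1.4],[0,0,0],2],[[0,0,-1.4],[0,0,0],2],[[0,0,-1.2],[0,0,0],2],[[0,0,-0.9],[0,0,0],2],[[0,0,-0.6],[0,0,0],2],[[0,0,-0.3],[0,0,0],2],[[0,0,0],[0,0,0],2],[[0,0,0],[0,0,0],2]])

```text
clock: 12.48
tcp_pos: [0.4922, -0.2252, 0.2494]
eef_rot: [3.142, 0.35, 3.045]
contact_force: [0.3, -0.4, -3.9]
width: 0.028
finger_force: 59.3
```

```bash
cat > gap.py <<'E'
from h import *
np.set_printoptions(precision=4,suppress=True)
from scipy.spatial.transform import Rotation as Ro
p=robot.read_camera("wrist"); W=cloud(p); o=robot.get_obs()
g=o["tcp_pos"]+.155*Ro.from_euler("xyz",o["eef_rot"]).as_matrix()[:,2]
r=np.hypot(W[...,0]-g[0],W[...,1]-g[1]); ok=p["z_map"]>0
F=W[ok&(r>.02)&(r<.029)&(abs(W[...,2]-(g[2]-.0405))<.006)]
F=F[abs(F[:,2]-np.median(F[:,2]))<.003]
A=np.c_[F[:,:2]-F[:,:2].mean(0),np.ones(len(F))]; k=np.linalg.lstsq(A,F[:,2],rcond=None)[0]
P=W[ok&(r>.04)&(r<.06)&(abs(W[...,2]-.045)<.006)]
print("grasp",g,"flange top",k[2],"slopes deg",np.degrees(k[:2]),"plate",np.median(P[:,2]),"gap",k[2]-.012-np.median(P[:,2]),len(F),len(P),o["contact_force"],o["width"])
E
python3 gap.py
```

```text
grasp [ 0.5451 -0.2304  0.1038] flange top 0.06328056786251351 slopes deg [0.043  0.0445] plate 0.04514854191050738 gap 0.00613202595200614 4282 21098 [-0.2476 -0.4323 -1.9139] 0.027830288160273404
```

The part is level, with slopes of about 0.04°. The gap is about 6 mm, so I creep down.

Request:
send_rows(series=[[[0,0,-0.15],[0,0,0],2],[[0,0,-0.15],[0,0,0],2],[[0,0,-0.1],[0,0,0],2],[[0,0,-0.08],[0,0,0],2],[[0,0,-0.05],[0,0,0],2],[[0,0,-0.03],[0,0,0],2],[[0,0,0],[0,0,0],2]])

```text
clock: 13.4
tcp_pos: [0.4921, -0.2251, 0.2434]
eef_rot: [3.141, 0.349, 3.045]
contact_force: [-0.1, 0.2, -2.3]
width: 0.0278
finger_force: 59.3
```

```bash
python3 gap.py
```

```text
grasp [ 0.5448 -0.2302  0.0978] flange top 0.05725286545450882 slopes deg [-0.0026  0.1611] plate 0.04514781645212089 gap 0.00010504900238793302 4291 21950 [ 0.0968 -0.0408 -2.0832] 0.02762816778424008
```

Request:
send_rows(series=[[[0,0,-0.04],[0,0,0],2],[[0,0,-0.02],[0,0,0],2],[[0,0,0],[0,0,0],2]])

```text
clock: 13.82
tcp_pos: [0.4921, -0.2251, 0.2434]
eef_rot: [3.141, 0.349, 3.045]
contact_force: [-4.6, 2.7, 4.9]
width: 0.0277
finger_force: 59.6
```

Contact: the wrist reads +5 N, against about −2.5 N while hanging. I release it gently.

Request:
send_rows(series=[[[0,0,0],[0,0,0],2.9],[[0,0,0],[0,0,0],3.2],[[0,0,0],[0,0,0],3.6],[[0,0,0],[0,0,0],4.2],[[0,0,0],[0,0,0],5],[[0,0,0],[0,0,0],6.2],[[0,0,0],[0,0,0],6.2],[[0,0,0],[0,0,0],6.2]])

```text
clock: 14.82
tcp_pos: [0.492, -0.2251, 0.2428]
eef_rot: [3.141, 0.349, 3.045]
contact_force: [0.2, 0.0, -0.2]
width: 0.0622
finger_force: 0.0
```

```bash
python3 w.py 5; python3 gap.py
```

```text
t 14.825 tcp [ 0.492  -0.2251  0.2428] zt [ 0.3403 -0.0324 -0.9398] yt [0.0965 0.9953 0.0006] grasp [ 0.5448 -0.2301  0.0971] w 0.062185958174200875 F [ 0.2296  0.0405 -0.2309] q [-0.7026  0.2365  1.9312  0.3051  0.707  -2.3829]
wrist 0.6 top z 0.11553436806019285 circle ((0.5443969368934631, -0.22970537841320038), 0.01591385342180729) axis [ 0.545  -0.2304] [213. 195. 190.]
wrist 0.6 top z 0.010818312993550138 circle ((0.47778135538101196, -0.09195549786090851), 0.012014186941087246) axis [ 0.4821 -0.1062] [61. 23. 74.]
side 0.86 top z 0.0955034329675211 circle ((0.5329431295394897, -0.2254851907491684), 0.009173852391541004) axis [ 0.5465 -0.2267] [144. 134. 136.]
side 0.75 top z 0.07109875120710979 circle ((0.46906229853630066, -0.06224821135401726), 0.015568656846880913) axis [ 0.4696 -0.0645] [83. 52. 93.]
grasp [ 0.5448 -0.2302  0.0971] flange top 0.05718151086257036 slopes deg [0.1508 0.0338] plate 0.04514847149757443 gap 3.303936499592791e-05 4352 23191 [0.1992 0.1152 0.122 ] 0.06228880868906363
```

Request:
send_rows(series=[[[-0.17,0.02,0.47],[0,0,0],6.2],[[-0.34,0.03,0.94],[0,0,0],6.2],[[-0.51,0.05,1.41],[0,0,0],6.2],[[-0.68,0.06,1.88],[0,0,0],6.2],[[-0.68,0.06,1.88],[0,0,0],6.2],[[-0.68,0.06,1.88],[0,0,0],6.2],[[-0.68,0.06,1.88],[0,0,0],6.2],[[-0.68,0.06,1.88],[0,0,0],6.2],[[-0.51,0.05,1.41],[0,0,0],6.2],[[-0.34,0.03,0.94],[0,0,0],6.2],[[0,0,0],[0,0,0],6.2],[[0,0,0],[0,0,0],6.2]])

```text
clock: 16.58
tcp_pos: [0.4393, -0.2202, 0.3879]
eef_rot: [3.14, 0.348, 3.044]
contact_force: [0.2, -0.1, 0.1]
width: 0.0622
finger_force: 0.0
```

```bash
python3 w.py 6
```

```text
t 16.575 tcp [ 0.4393 -0.2202  0.3879] zt [ 0.3396 -0.0318 -0.94  ] yt [0.0965 0.9953 0.0012] grasp [ 0.4919 -0.2251  0.2422] w 0.06224299735644055 F [ 0.1544 -0.1103  0.0854] q [-0.7727 -0.0935  1.9457  0.2528  1.0286 -2.3491]
wrist 0.93 top z 0.11586913559175697 circle ((0.544599175453186, -0.22969961166381836), 0.015482641756534576) axis [ 0.5452 -0.2302] [212. 204. 212.]
wrist 0.85 top z 0.07119610423112238 circle ((0.4688589572906494, -0.06503693759441376), 0.0157473124563694) axis [ 0.469  -0.0647] [126.  43. 151.]
side 0.82 top z 0.1151289503593772 circle ((0.544041097164154, -0.22628463804721832), 0.017473429441452026) axis [ 0.546  -0.2294] [133. 123. 123.]
side 0.65 top z 0.07129412596620092 circle ((0.46978628635406494, -0.06328354775905609), 0.016857342794537544) axis [ 0.4696 -0.0647] [83. 52. 95.]
```

View pics/side6.png

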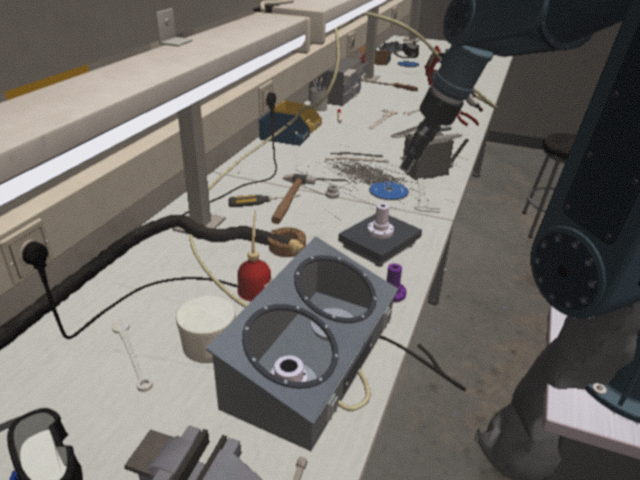

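The spindle stands upright on the plate at (381,225). The bush at (290,368) and the purple decoy at (397,281) are unmoved, and the gripper is clear.

```bash
python3 -c "
from cell import robot
print(robot.sign_off())"
```

```text
the job is handed in; nothing more can be done
None
```

The spindle stands upright on its flange near the centre of the surface plate, set down with a contact force of about 7 N. In the last picture the bush and the other things looked undisturbed, and I handed the job in at about 17 s.

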